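# Set the glue-up timer

### The arm

A 6-joint arm with a two-finger parallel gripper is mounted at the origin on a cart in front of the work surface, level with it; the furniture and walls round the work are solid. World frame = base frame: x ahead of the robot, y to its left, z up, the work surface at z = 0. Lengths are in m, angles in rad, forces in N, time in s.
With the tool pointing down it reaches from about 0.275 to 0.85 m from the base axis. Payload 19 kg.
Tool frame: the origin (TCP) lies at the very end of the fingers, on their centre line; the grasp point (between the pads) lies 19 mm behind it; z points along the fingers, y is the line along which they close (so a half turn about z gives the same grasp; the last joint's range is limited). The gripper opens to 85 mm and grips with 20 to 120 N. Pads are 22 mm wide; open, the fingers measure 114 mm over their backs; the gripper's body (76 mm by 85 mm) begins 54 mm behind the grasp point. The pads swing forward as they close: fully open they stand 13 mm farther back than shut.
Start: joints at [-1.328, 0.15, 1.437, -0, 1.554, -0.134], TCP at [0.212, -0.535, 0.202] pointing down, gripper open.
Joint ranges: [-2.8, 2.8], [-0.68, 2.1], [0.12, 2.68], [-1.39, 4.53], [0.16, 2.79], [-2.81, 2.81]. Speed limits (rad/s): [1.89, 1.89, 2.22, 3.01, 3.01, 3.01].

### API

Orientations are given as a rotation vector (axis times angle).
In Python, from rig import arm gives the robot as it stands. The module is installed in compiled form; this text tells all that it offers.
- The arm moves only by the tool send_rows, never from a script. Its argument "commands" is a list that holds one entry, the list of rows, each a list of 4 numbers: the shift along the tool's x, y, z in units of 25 mm (1.0 is 25 mm), then the turn about the tool's z in units of 5 degrees (1.0 is 5 degrees). In form: [[[dx, dy, dz, roll], ...]]. A call has 1 to 5 rows; each row shifts and turns the commanded pose from where the row before left it, along the tool's axes as they then stand; what a row does not reach is not made up. A row lasts 1/12 s, in which the tool goes at most 41.7 mm and 7.16 degrees, less where a joint would pass 70% of its speed; a pose out of reach is approached as far as the arm can. A call is refused whole if a number of a shift passes 1 or a number of a turn 1, either way. A call with a gripper value outside its range is refused whole. "claw" is the finger opening in mm, from 0 to 85.4, set as the call begins (left out, the last holds). The fingers move at their own pace and stop on an object; "force" is the grip in N (left out, the last holds). Time passes only in rows, so rows that do not move let the fingers close. It gives the time, the measured TCP pose, the force, the opening and the grip force at its end, in the units of the state.
- arm.read_state(): the state, without advancing time (a new reading comes with each control period).
- arm.camera(name): name is "scene" or "side" or "wrist"; returns a dict with "img" (400x640x3 uint8, blue, green, red), "z_map" (400x640 float32, m along the optical axis (not along the pixel's ray), 0 where there is no reading), "vertical_fov" (degrees; the focal length in pixels is half the picture's height over the tangent of half this angle, whatever the lens; pixels are square), "cx", "cy" (the principal point, pixels), "k1" (the pictures are not rectified: a ray, as slopes to the right and down, at radius r is drawn at 1 + k1 r^2 times it, then the intrinsics apply), "R" (3x3) and "t" (3): a world point X has camera coordinates R X + t. Camera axes: x right, y down, z forward; pixel columns grow to the right and rows downward; lengths in m; the calibration is good to about 2 mm. A picture is of the moment at which its call begins.
- arm.job_done(): hands the job in; it is judged then, once.
The state is a dict: "time": time; "qpos": joint angles; "qd": joint speeds; "tau": joint torques, N m; "eef_pos": TCP position; "ee_rot": TCP orientation; "force": force on the tool from outside, world axes, zero at the start; "wrist_torque": the same for the moment, N m; "width": finger opening in m; "finger_force": force on a finger pad.
Only numpy, scipy, OpenCV 4.12 (cv2) and the standard library are available. Lean on these libraries where they do the work, as an engineer would, in place of code of your own. Each camera call takes 0.05 s, during which the arm holds its last target. There are 200 camera calls.

### The job

The glued board has to stay clamped for 20 minutes, so set the round bench timer: turn its knob clockwise past the thick top mark, as such a timer needs, then turn it back to the 20-minute mark and let go. Leave the knob on the square speed-control box as it is.

Things in the scene. Friction and masses are not known exactly. Their poses are not given: they have to be found in the camera images.
- timer: Bench timer: round aluminium drum 96 mm across, fixed, white face 40 mm above the bench, black bar knob in the centre. Origin: centre of its underside, z up. Black marks on the face: the 0 mark lies 0.70 rad anticlockwise (from above) of its +x axis; then clockwise a long mark every 24 degrees: 10, 20 and 30 minutes (30 = top mark, 6 mm thick), with short thin marks halfway between.
- timer_dial (a joint): Angle of the timer's knob, rad, growing clockwise from above: 0 at the 0 mark, 0.419 at 10 minutes, 0.838 at 20, 1.257 at 30 (the top mark); stops at 0 and 1.5. Starts between 0 and 0.15. Light friction (0.05 N m), no spring or click: it stays where it is left.
- timer_grip (a point): Grip point on the timer knob's axis, 64 mm above the bench. The knob is an upright bar 14 mm thick, top 76 mm above the bench, on a flat skirt 38 mm across, 3 mm high. The point turns with it: x along the bar to the pointer end (26 mm from the axis, white line on top leads to it; the other end is 20 mm off), y across the thickness, z up.
- speed_pointer (a point): Pointer end of the knob on the other instrument, the speed control to be left alone: a fixed square grey box, 92 x 92 mm, white face 40 mm above the bench, the same bar knob in its centre. The point is on top of the bar, 76 mm above the bench, 26 mm from the knob's axis; x points outward along the bar.

How it is judged:
On the way:
1. the timer's knob has been turned past the top mark (beyond 1.25 rad) (value of joint timer_dial above 1.25 rad), for 0.1 s.
At the end, for the whole second after the job is handed in: The timer's knob rests at the 20-minute mark, within about 10 degrees (joint between 0.655 and 1.02 rad) (value of joint timer_dial between 0.655 and 1.02 rad and velocity of joint timer_dial between -0.05 and 0.05 rad/s); the robot touches nothing.
It fails at once if the knob of the square speed control has been turned (its pointer end moved by more than 10 mm) (distance of speed_pointer from where it was at the start of the episode above 0.01 m).
It also fails if it takes over 38 s, if anything falls off the work surface, if the arm or the gripper's body presses on something with over 40 N, if the wrist force passes 120 N, or if a joint passes its speed limit or range.

## Working session

There is one attempt and no reset: what is moved stays moved. The work goes in short steps, Python scripts to look and compute and a tool call to move; the robot and the scene stay as the last step left them, time stands still between calls to the robot, and variables do not carry over. Pictures are saved under pics/ and viewed, at most 10 in all, crops included, and the job is handed in when it is done.

Besides the shell and the picture viewer there is one more tool, called in YAML: its name, and indented under it one key for each argument. send_rows: Moves the arm, as the interface text tells. Its arguments: {"type":"object","properties":{"commands":{"type":"array"},"claw":{"type":"number"},"force":{"type":"number"}},"required":["commands"]}

```bash
mkdir -p pics; cat > h.py <<'E'
import numpy as np, cv2
from rig import arm
def f(c): return 200/np.tan(np.radians(c["vertical_fov"])/2)
def K(c): return np.array([[f(c),0,c["cx"]],[0,f(c),c["cy"]],[0,0,1.]])
def cast(c,uv,z):
    uv=np.array(uv,float).reshape(-1,1,2)
    s=cv2.undistortPoints(uv,K(c),np.array([c["k1"],0,0,0.]))[:,0]
    R=np.array(c["R"]);t=np.array(c["t"])
    d=np.c_[s,np.ones(len(s))]@R; o=-R.T@t
    return o+d*((z-o[2])/d[:,2])[:,None]
def proj(c,X):
    r=cv2.Rodrigues(np.array(c["R"]))[0]
    return cv2.projectPoints(np.array(X,float).reshape(-1,1,3),r,np.array(c["t"],float),K(c),np.array([c["k1"],0,0,0.]))[0][:,0]
E
python3 - <<'E'
from h import *
ims=[]
for n in("scene","side"):
    c=arm.camera(n); np.save(n+".npy",c,allow_pickle=True); cv2.imwrite(f"pics/{n}.png",c["img"]); print(n,c["vertical_fov"],c["k1"],-np.array(c["R"]).T@c["t"])
s=arm.read_state();print(s["time"],s["eef_pos"],s["ee_rot"],s["width"])
E
```

```text
scene 44.203989234761295 -0.06484181119785491 [-0.10754662  0.60602883  0.56269922]
side 51.87631948773133 -0.0155772739653582 [0.43000067 0.98759637 0.37412379]
0.1 [ 0.21149435 -0.53442946  0.20185446] [-3.08496077e+00 -5.88163358e-01  9.02584790e-05] 0.08513678219715179
```

View pics/scene.png

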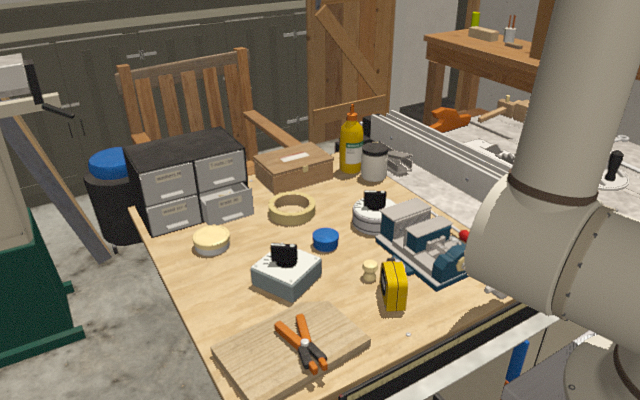

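View pics/side.png

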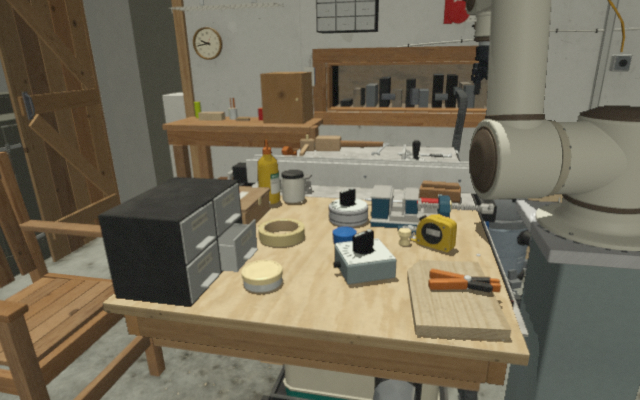

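The round timer is at scene (373,213) and side (348,212), next to the blue-grey vise. The square box is nearer the cameras, at scene (286,270) and side (364,258). Next I measure the timer and zoom in on it.

```bash
python3 - <<'E'
from h import *
out=[]
for n,u,v in(("scene",373,208),("side",348,206)):
    c=np.load(n+".npy",allow_pickle=True).item()
    print(n,cast(c,[(u,v+8)],.04).round(3), cast(c,[(u,v-8)],.076).round(3))
    out.append(cv2.resize(c["img"][v-30:v+30,u-40:u+40],(400,300)[0:2],interpolation=cv2.INTER_CUBIC))
    print(c["z_map"][v-8,u])
cv2.imwrite("pics/z.png",np.hstack(out))
E
```

```text
scene [[0.553 0.093 0.04 ]] [[0.555 0.094 0.076]]
0.99498105
side [[0.567 0.134 0.04 ]] [[0.568 0.128 0.076]]
0.9752118
```

View pics/z.png

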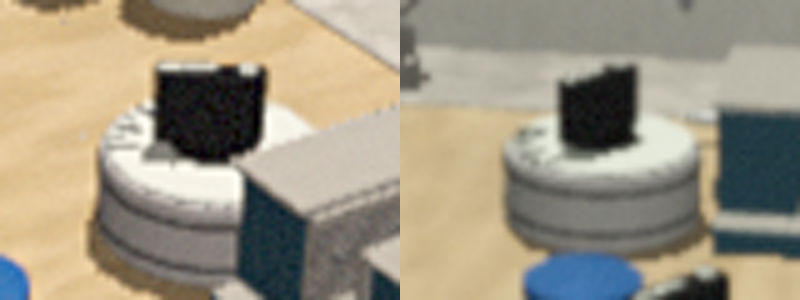

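```bash
python3 - <<'E'
from h import *
s=arm.read_state();R=cv2.Rodrigues(np.array(s["ee_rot"]))[0];print(R.round(3))
d=R.T@(np.array([.53,.1,.27])-s["eef_pos"]);print(d/.025)
c=arm.camera("wrist");Rc=np.array(c["R"]);o=-Rc.T@c["t"];print("cam in tool",R.T@(o-s["eef_pos"]),"axes",(Rc@R).round(2),c["vertical_fov"])
c=np.load("scene.npy",allow_pickle=True).item()
# height map around
vv,uu=np.mgrid[150:330:2,180:520:2];z=c["z_map"][vv,uu];m=z>0
s2=cv2.undistortPoints(np.c_[uu[m],vv[m]].astype(float).reshape(-1,1,2),K(c),np.array([c["k1"],0,0,0.]))[:,0]
X=(np.c_[s2,np.ones(len(s2))]*z[m][:,None]-c["t"])@np.array(c["R"])
for x in np.arange(.3,.8,.04):
  print(round(x,2),[ (lambda q:int(1000*q.max()) if len(q) else -1)(X[(abs(X[:,0]-x)<.02)&(abs(X[:,1]-y)<.02),2]) for y in np.arange(-.2,.34,.04)])
E
```

```text
[[ 0.93   0.368 -0.   ]
 [ 0.368 -0.93   0.001]
 [ 0.    -0.001 -1.   ]]
[ 21.18407591 -18.91227926  -2.70282356]
cam in tool [ 0.06732445  0.00060622 -0.17151956] axes [[-0.    1.   -0.  ]
 [-0.96 -0.   -0.27]
 [-0.27  0.    0.96]] 71.76403797333934
0.3 [-1, -1, -1, -1, -1, -1, 1, 255, 2, 2, 2, 0, -1, -1]
0.34 [-1, -1, -1, -1, -1, -1, 69, 69, 47, 63, 63, 2, 20, 21]
0.38 [-1, -1, -1, -1, -1, -1, 69, 67, 49, 64, 65, 2, 21, 21]
0.42 [-1, -1, -1, -1, 25, 72, 73, 73, 73, 62, 60, 3, 20, 20]
0.46 [-1, -1, 1, 1, 21, 72, 73, 74, 74, 30, 31, 2, 40, 42]
0.5 [75, 1, 1, 1, 15, 75, 76, 75, 74, 2, 2, 40, 76, 77]
0.54 [76, 2, 1, 1, 15, 72, 74, 73, 73, 24, 26, 20, 40, 76]
0.58 [76, 38, 2, 0, -1, -1, 76, 77, 40, 26, 27, 25, -1, 1]
0.62 [75, 2, 1, 0, 0, -1, -1, 41, 38, 2, 1, 1, 1, 1]
0.66 [77, 2, 1, 2, 1, 0, 0, 2, 2, 25, 26, 26, 2, 1]
0.7 [66, 2, 2, 1, 1, 1, 1, 1, 2, 25, 0, 26, 1, 1]
0.74 [52, 48, 49, 79, 79, 1, 1, 1, 1, 26, 26, 25, 71, 92]
0.78 [36, 39, 40, -1, 72, 66, 61, 62, 62, 61, 61, 0, 150, 151]
```

send_rows:
  commands:
    - [[0.8,-0.5,-0.6,0],[1,-0.8,-0.6,0],[1,-0.9,-0.6,0],[1,-0.9,-0.4,0],[1,-0.9,-0.4,0]]
  claw: 40

```text
time: 0.57
eef_pos: [0.2867, -0.3961, 0.2679]
ee_rot: [-3.086, -0.588, -0.0]
force: [0.7, -0.4, -0.4]
width: 0.0401
finger_force: 0.0
```

send_rows:
  commands:
    - [[1,-0.9,0,0],[1,-0.9,0,0],[1,-0.9,0,0],[1,-0.9,0,0],[1,-0.9,0,0]]

```text
time: 0.98
eef_pos: [0.3614, -0.2453, 0.2674]
ee_rot: [-3.086, -0.588, -0.0]
force: [-0.1, -0.6, 0.4]
width: 0.0402
finger_force: 0.0
```

send_rows:
  commands:
    - [[1,-0.9,0,0],[1,-0.9,0,0],[1,-0.9,0,0],[1,-0.9,0,0],[1,-0.9,0,0]]

```text
time: 1.4
eef_pos: [0.4363, -0.0946, 0.2674]
ee_rot: [-3.086, -0.588, -0.0]
force: [-0.5, 0.6, 1.4]
width: 0.0402
finger_force: 0.0
```

send_rows:
  commands:
    - [[1,-0.9,0,0],[1,-0.9,0,0],[1,-0.9,0,0],[0.5,-0.5,0,0],[0,0,0,0]]

```text
time: 1.82
eef_pos: [0.4887, 0.0132, 0.2669]
ee_rot: [-3.084, -0.593, 0.001]
force: [0.8, -0.5, -0.2]
width: 0.04
finger_force: 0.0
```

```bash
python3 - <<'E'
from h import *
s=arm.read_state();print(s["time"],s["eef_pos"],s["ee_rot"],s["qpos"],s["force"])
c=arm.camera("wrist");np.save("wrist.npy",c,allow_pickle=True);cv2.imwrite("pics/w1.png",c["img"])
E
```

```text
1.8167 [0.48869566 0.01322924 0.26693219] [-3.08400735e+00 -5.93015733e-01  8.20723515e-04] [-1.31316249e-01 -4.41059009e-02  1.51316527e+00  8.71825255e-04
  1.67337274e+00  1.05963156e+00] [ 0.79050189 -0.48184126 -0.17514995]
```

View pics/w1.png

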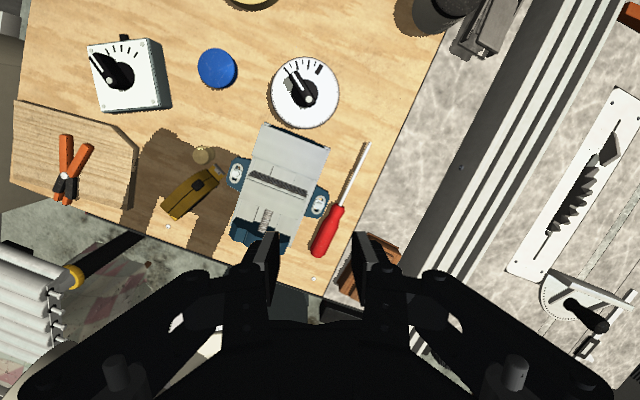

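The timer's face is centred near (305,92). The pointer aims up-left, about (290,75), and the thick top mark is at about (318,70). I rectify the face to read the angles.

```bash
cat >> h.py <<'E'
def top(c,z,x0,y0,h=.065,n=390):
    # north-up view: column -> -y, row -> -x
    g=np.linspace(-h,h,n); U,V=np.meshgrid(g,g)
    P=proj(c,np.stack([x0-V,y0-U,np.full_like(U,z)],-1)).reshape(n,n,2).astype(np.float32)
    return cv2.remap(c["img"],P[...,0],P[...,1],cv2.INTER_CUBIC)
E
python3 - <<'E'
from h import *
c=np.load("wrist.npy",allow_pickle=True).item()
hsv=cv2.cvtColor(c["img"],cv2.COLOR_BGR2HSV)
m=((hsv[...,1]<30)&(hsv[...,2]>190)).astype(np.uint8);m[:,:255]=0;m[:,355:]=0;m[:45]=0;m[140:]=0
k=max(cv2.findContours(m,0,2)[0],key=cv2.contourArea)
h=cv2.convexHull(k);W=cast(c,h.reshape(-1,2),.04)
(x,y),r=cv2.minEnclosingCircle(W[:,:2].astype(np.float32));e=cv2.fitEllipse(W[:,:2].astype(np.float32));print(x,y,r,e)
x,y=e[0]
cv2.imwrite("pics/t1.png",np.hstack([top(c,.04,x,y),top(c,.076,x,y)]))
E
```

```text
0.578676164150238 0.06378306448459625 0.045699331909418106 ((0.5785990953445435, 0.06391032040119171), (0.09068451076745987, 0.09085948765277863), 60.533443450927734)
```

View pics/t1.png

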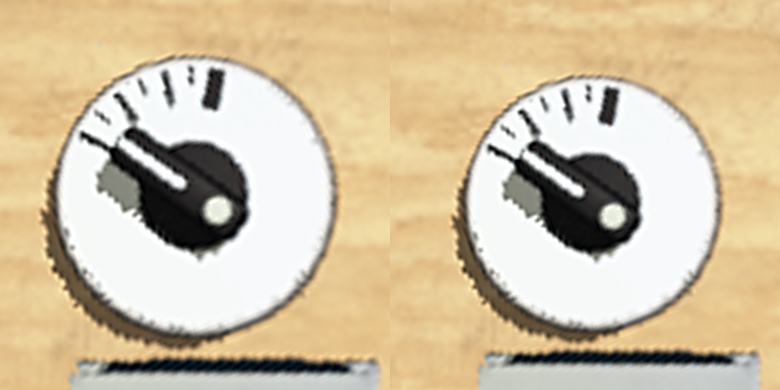

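```bash
python3 - <<'E'
from h import *
c=np.load("wrist.npy",allow_pickle=True).item()
x,y=.5786,.0639
t=cv2.cvtColor(top(c,.076,x,y),cv2.COLOR_BGR2GRAY)
n,l,st,ce=cv2.connectedComponentsWithStats((t>130).astype(np.uint8))
for i in range(1,n):
    if 60<st[i,4]<3000:
        q=np.argwhere(l==i)[:,::-1].astype(np.float32); d=cv2.fitLine(q,2,0,.01,.01).ravel()
        print("white",ce[i],st[i],np.degrees(np.arctan2(-d[0],-d[1])))
t=cv2.cvtColor(top(c,.04,x,y),cv2.COLOR_BGR2GRAY)
n,l,st,ce=cv2.connectedComponentsWithStats((t<120).astype(np.uint8))
for i in range(1,n):
    dx,dy=ce[i]-194.5
    if 15<st[i,4]<4000 and np.hypot(dx,dy)<135: print("dark",ce[i].round(1),st[i,4],np.degrees(np.arctan2(-dx,-dy)).round(1))
E
```

```text
white [222.64285714 215.52702703] [210 203  26  26 518] -54.219738
dark [190.6  69.4] 17 1.8
dark [213.1  88.9] 588 -10.0
dark [167.4  87.6] 177 14.3
dark [190.5  79.5] 22 2.0
dark [141.6  86.4] 30 26.1
dark [125.8 107.3] 192 38.2
dark [101.8 116.6] 19 49.9
dark [100.  176.6] 22 79.3
dark [100.4 188.2] 20 86.1
dark [116.4 198.2] 16 92.7
dark [125.1 206.5] 35 99.8
```

Marks are at 38.2°, 14.3° and −10°, so the 0 mark is at about 62°. The pointer is at about 53.5°, and the axis is near (0.579, 0.064). I move above it and align.

send_rows:
  commands:
    - [[0.82,-0.11,0.3,0],[0.82,-0.11,0.3,0],[0.82,-0.11,0.4,0],[0.82,-0.11,0.4,0],[0.81,-0.11,0.4,0]]

```text
time: 2.28
eef_pos: [0.5786, 0.0602, 0.2219]
ee_rot: [3.086, 0.587, -0.0]
force: [-0.5, -0.1, -0.0]
width: 0.0402
finger_force: 0.0
```

send_rows:
  commands:
    - [[0,0,0.5,-1],[0,0,0.5,-1],[0,0,0.5,-1],[0,0,0.5,-1],[0,0,0.5,-1]]

```text
time: 2.7
eef_pos: [0.5777, 0.0597, 0.1592]
ee_rot: [-2.883, -1.247, 0.001]
force: [0.1, 1.2, 0.8]
width: 0.0399
finger_force: 0.0
```

send_rows:
  commands:
    - [[0,0,0.5,-1],[0,0,0.5,-0.35],[0,0,0,0]]

```text
time: 2.95
eef_pos: [0.5767, 0.0597, 0.1325]
ee_rot: [-2.805, -1.41, 0.005]
force: [-0.0, -0.5, 0.1]
width: 0.0402
finger_force: 0.0
```

```bash
python3 - <<'E'
from h import *
s=arm.read_state();R=cv2.Rodrigues(np.array(s["ee_rot"]))[0]
print(s["time"],s["eef_pos"],np.degrees(np.arctan2(R[1,0],R[0,0])),s["qpos"][5])
c=arm.camera("wrist");np.save("wrist2.npy",c,allow_pickle=True);x,y=.5786,.0639
v=cv2.resize(c["img"],(400,250)); cv2.imwrite("pics/w2.png",np.hstack([top(c,.076,x,y),cv2.resize(c["img"],(400,390))]))
E
```

```text
2.95 [0.57671713 0.0597237  0.13254007] 53.38501303025063 0.60945766986965
```

View pics/w2.png

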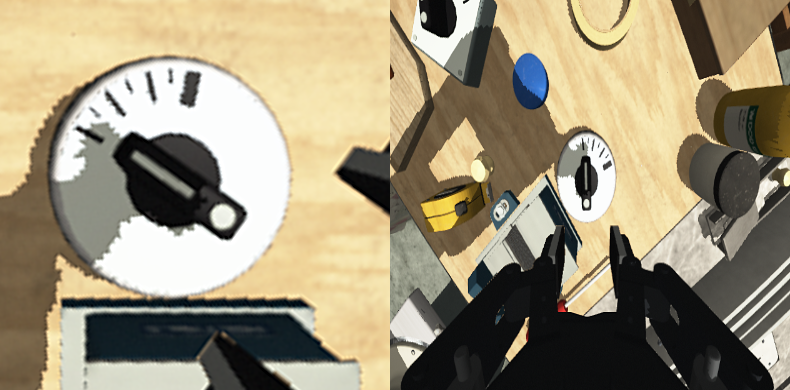

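The bar runs from (130,142) to (232,222) in the top view, which gives an axis near (0.580, 0.065) at 52–53°. The tool is aligned, so I shift 6 mm along the bar, go down and grip.

send_rows:
  commands:
    - [[0.15,0,0.6,0],[0.1,0,0.7,0],[0,0,0.7,0],[0,0,0.7,0],[0,0,0.4,0]]

```text
time: 3.42
eef_pos: [0.5814, 0.0652, 0.0566]
ee_rot: [-2.808, -1.407, 0.001]
force: [-0.1, -1.2, 0.5]
width: 0.0399
finger_force: 0.0
```

send_rows:
  commands:
    - [[0,0,0.25,0],[0,0,0,0]]

```text
time: 3.58
eef_pos: [0.5815, 0.0655, 0.0507]
ee_rot: [-2.808, -1.409, 0.001]
force: [-1.2, 0.6, 0.9]
width: 0.0399
finger_force: 0.0
```

send_rows:
  commands:
    - [[0,0,0,0],[0,0,0,0],[0,0,0,0],[0,0,0,0],[0,0,0,0]]
  claw: 5
  force: 40

```text
time: 4.0
eef_pos: [0.5819, 0.0657, 0.0516]
ee_rot: [2.807, 1.41, 0.001]
force: [0.6, 0.9, -0.1]
width: 0.0048
finger_force: 0.0
```

The fingers closed to 5 mm with no force, so there is nothing between them. I look again.

```bash
python3 - <<'E'
from h import *
o=[]
for n,w in(("scene",(340,150)),("side",(310,150)),("wrist",None)):
    c=arm.camera(n);np.save(n+"3.npy",c,allow_pickle=True)
    im=c["img"]
    for z in(.05,.076): print(n,z,proj(c,[(.582,.0655,z)]))
    o.append(cv2.resize(im[w[1]:w[1]+90,w[0]:w[0]+80] if w else im[60:360,190:457],(266,300)))
cv2.imwrite("pics/z3.png",np.hstack(o))
E
```

```text
scene 0.05 [[375.81740125 201.75568435]]
scene 0.076 [[376.45428835 190.6860304 ]]
side 0.05 [[346.47363334 199.62338908]]
side 0.076 [[346.49500191 189.30904846]]
wrist 0.05 [[315.69484904 223.54304226]]
wrist 0.076 [[315.81250914 239.88749606]]
```

View pics/z3.png

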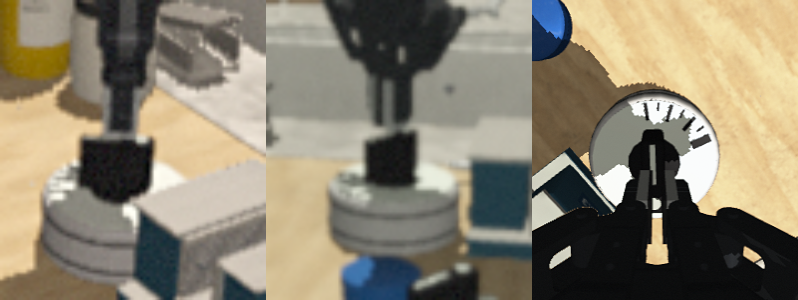

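```bash
python3 - <<'E'
from h import *
def pts(c,vv,uu):
    z=c["z_map"][vv,uu]
    s=cv2.undistortPoints(np.c_[uu.ravel(),vv.ravel()].astype(float).reshape(-1,1,2),K(c),np.array([c["k1"],0,0,0.]))[:,0]
    return ((np.c_[s,np.ones(len(s))]*z.reshape(-1,1)-c["t"])@np.array(c["R"])).reshape(*z.shape,3)
c=np.load("wrist3.npy",allow_pickle=True).item()
vv,uu=np.mgrid[180:290:6,285:350:4];X=pts(c,vv,uu)
print("wrist z mm rows",180);print((X[...,2]*1000).round().astype(int))
c=np.load("scene3.npy",allow_pickle=True).item()
vv,uu=np.mgrid[172:214:3,360:394:3];X=pts(c,vv,uu)
for k in range(3): print("scene","xyz"[k]);print((X[...,k]*1000).round().astype(int))
E
```

```text
wrist z mm rows 180
[[ 41  40  40  40  40  40  40  39  41  40  41  40  41  40  40  40  42]
 [ 39  41  40  39  41  39  40  39  40  41  40  39  39  40  40  41  40]
 [ 40  39  40  39  40  55  55  55  57  50  40  39  40  40  39  40  39]
 [ 41  39  40  40  67  69  69  70  70  67  41  40  40  39  40  40  40]
 [ 40  39  42  44  75  76  76  77  75  75  43  42  40  40  40  38  40]
 [ 40  40  42  44  76  76  77  77  77  75  43  42  44  41  40  40  39]
 [ 40  43  43  43  76  75  76  76  75  76  42  43  43  43  41  40  39]
 [ 40  43  44  43  75  76  76  77  77  76  43  43  43  43  40  39  39]
 [ 41  44  42  43  75  76  77  76  77  75  44  42  42  42  41  40  41]
 [ 40  41  42  43  90  90  90  76  75  91  90  90  89  42  39  41  40]
 [ 40  90  89  89  98  97  99  76  76  97  97  99  99  89  88  40  40]
 [ 95  96  96 104 105 104 104  76  77 105 103 104 105  96  95  96  39]
 [102 102 103 111 110 111 110  77  75 108 110 110 110 102 102 103 103]
 [108 108 108 115 117 116 117  77  75 110 116 117 116 108 110 109 109]
 [126 126 125 123 123 117 118  77  77 109 116 122 124 126 125 125 123]
 [128 128 128 1
[... 2074 characters left out ...]
 25 140 136 136 141  22   0  -2   1]
 [  0   9  13  16 130 129 130 132  12  -2  -3  -1]
 [ -3   3   4   9 110 112 114 109   4   1  -1   0]
 [  0  -4  -2   0 103 108 107 105  -1   0   2  -2]
 [  1  -1   0  -1  96 101 100  97   0   0  -1  -2]
 [  0   0   0   0  90  93  94  90  -1  -1  -1   1]
 [ -1  -1  -2   0  83  84  83   1  -1  -2   0  -2]
 [  0   3  74  74  77  75  74  75  77  -1  -1   0]
 [ -1  67  68  70  68  71  70  70  70  -2  -2   0]
 [ 40  59  61  61  62  61  63  63  60  40   0  -1]
 [ 39  53  54  56  53  56  57  54  56  39  40  41]
 [ 38 563  48  47  47  49  49  46  49  39  40  75]
 [ 39  40  40  41  43  42  40  43  74  73  72  73]
 [ 40  39  41  41  39  43  41  74  73  73  75  73]]
```

Depth shows the finger tips at z ≈ 0.08, just above the knob top, although the reported TCP z is 0.05. I open, lower a little and measure the tips again before going deeper.

send_rows:
  commands:
    - [[0,0,0,0],[0,0,0,0],[0,0,0,0],[0,0,0.3,0],[0,0,0,0]]
  claw: 40

```text
time: 4.57
eef_pos: [0.5811, 0.0657, 0.0423]
ee_rot: [-2.807, -1.41, 0.002]
force: [-0.8, -0.4, -0.7]
width: 0.04
finger_force: 0.0
```

```bash
cat >> h.py <<'E'
def pts(c,vv,uu):
    z=c["z_map"][vv,uu]
    s=cv2.undistortPoints(np.c_[uu.ravel(),vv.ravel()].astype(float).reshape(-1,1,2),K(c),np.array([c["k1"],0,0,0.]))[:,0]
    return ((np.c_[s,np.ones(len(s))]*z.reshape(-1,1)-c["t"])@np.array(c["R"])).reshape(*z.shape,3)
E
cat > tip.py <<'E'
from h import *
import sys
s=arm.read_state();R=cv2.Rodrigues(np.array(s["ee_rot"]))[0]
print(s["time"],s["eef_pos"],s["width"])
o=[]
for n,w in(("scene",(330,150)),("side",(300,150))):
    c=arm.camera(n);vv,uu=np.mgrid[150:240,300:420]
    X=pts(c,vv,uu).reshape(-1,3);P=(X-s["eef_pos"])@R
    m=(c["z_map"][vv,uu].ravel()>0)&(abs(P[:,0])<.02)&(abs(P[:,1])<.05)&(X[:,2]>.046)
    for a,b in((-.05,-.035),(-.035,-.022),(-.022,-.012),(-.012,.012),(.012,.022),(.022,.035),(.035,.05)):
        q=m&(P[:,1]>a)&(P[:,1]<=b); print(n,a,q.sum(),np.percentile(X[q,2],[1,10,90]).round(3) if q.sum() else "")
    o.append(cv2.resize(c["img"][w[1]:w[1]+75,w[0]:w[0]+100],(400,300),interpolation=2))
cv2.imwrite(sys.argv[1],np.hstack(o))
E
python3 tip.py pics/a.png
```

```text
4.5667 [0.58109658 0.0656975  0.04226729] 0.03999767133933503
scene -0.05 137 [0.086 0.107 0.183]
scene -0.035 238 [0.073 0.079 0.162]
scene -0.022 56 [0.065 0.159 0.174]
scene -0.012 192 [0.046 0.048 0.075]
scene 0.012 4 [0.099 0.099 0.1  ]
scene 0.022 0 
scene 0.035 0 
side -0.05 91 [0.093 0.12  0.177]
side -0.035 308 [0.076 0.086 0.165]
side -0.022 99 [0.076 0.103 0.173]
side -0.012 197 [0.047 0.051 0.166]
side 0.012 214 [0.076 0.082 0.155]
side 0.022 98 [0.078 0.091 0.137]
side 0.035 87 [0.119 0.125 0.162]
```

View pics/a.png

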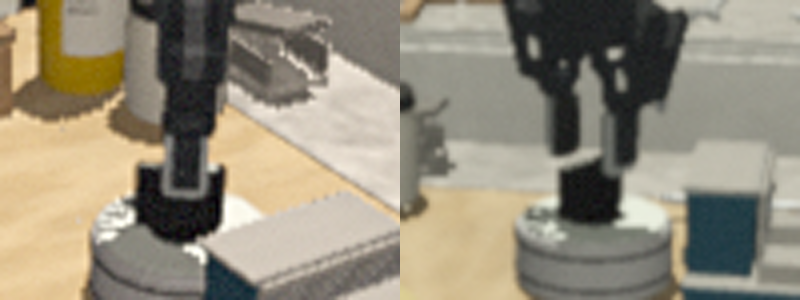

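The fingers straddle the bar, at side view (560,125) and (620,135). Their tips are at z ≈ 0.075, so about 33 mm above the reported TCP. I lower 20 mm more and grip.

send_rows:
  commands:
    - [[0,0,0.3,0],[0,0,0.3,0],[0,0,0.2,0],[0,0,0,0]]

```text
time: 5.0
eef_pos: [0.5809, 0.0657, 0.022]
ee_rot: [-2.806, -1.41, 0.003]
force: [-0.8, 1.0, -0.5]
width: 0.0398
finger_force: 0.0
```

send_rows:
  commands:
    - [[0,0,0,0],[0,0,0,0],[0,0,0,0],[0,0,0,0],[0,0,0,0]]
  claw: 5
  force: 40

```text
time: 5.42
eef_pos: [0.5805, 0.0669, 0.024]
ee_rot: [-2.805, -1.409, 0.002]
force: [-12.8, 9.4, 7.4]
width: 0.0128
finger_force: 40.0
```

Gripped at 12.8 mm with 40 N. Now I turn it clockwise about 70°.

send_rows:
  commands:
    - [[0,-0.05,0,0.5],[0,0,0,0.7],[0,0,0,0.8],[0,0,0,0.8],[0,0,0,0.8]]

```text
time: 5.83
eef_pos: [0.5807, 0.0666, 0.0241]
ee_rot: [-2.995, -0.949, -0.001]
force: [-0.6, 0.3, 0.8]
width: 0.0132
finger_force: 39.3
```

send_rows:
  commands:
    - [[0,0,0,0.8],[0,0,0,0.8],[0,0,0,0.8],[0,0,0,0.8],[0,0,0,0.8]]

```text
time: 6.25
eef_pos: [0.581, 0.066, 0.0241]
ee_rot: [3.113, 0.414, 0.001]
force: [-1.0, -4.4, 0.1]
width: 0.0131
finger_force: 39.3
```

send_rows:
  commands:
    - [[0,0,0,0.8],[0,0,0,0.8],[0,0,0,0.8],[0,0,0,0.8],[0,0,0,0.8]]

```text
time: 6.67
eef_pos: [0.581, 0.0654, 0.0241]
ee_rot: [3.137, -0.133, 0.001]
force: [-0.3, -10.5, 0.0]
width: 0.0131
finger_force: 39.4
```

send_rows:
  commands:
    - [[0,0.04,0,0.8],[0,0,0,0.8],[0,0,0,0.8],[0,0,0,0],[0,0,0,0]]

```text
time: 7.08
eef_pos: [0.5809, 0.065, 0.0241]
ee_rot: [3.108, -0.452, 0.001]
force: [-0.2, -5.6, 2.7]
width: 0.0131
finger_force: 39.9
```

```bash
python3 - <<'E'
from h import *
s=arm.read_state();R=cv2.Rodrigues(np.array(s["ee_rot"]))[0]
print(s["time"],np.degrees(np.arctan2(R[1,0],R[0,0])),s["wrist_torque"],s["force"])
c=arm.camera("wrist")
cv2.imwrite("pics/w4.png",cv2.resize(c["img"][80:330,160:480],(640,500)))
E
```

```text
7.0833 -16.539289194636982 [-1.1617792   0.14874021 -0.09209015] [-0.24187667 -5.6186195   2.73130431]
```

View pics/w4.png

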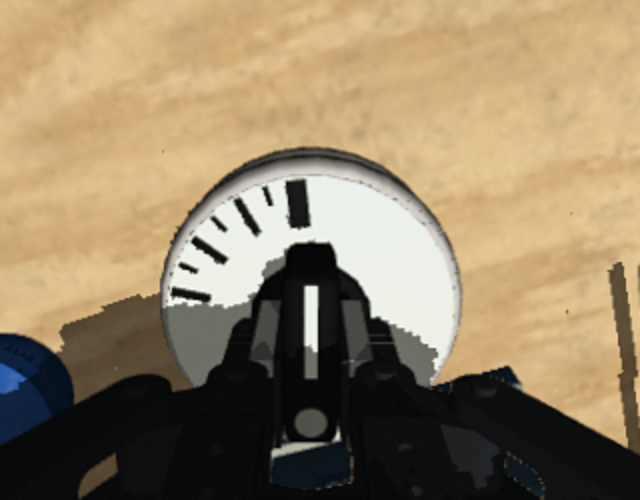

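The pointer, at (312,250), sits clockwise of the thick mark at (298,200). The yaw is −16.5° against −10° for the mark, so the dial is at about 1.37. I turn it back 30.7°.

send_rows:
  commands:
    - [[0,0,0,-0.7],[0,0,0,-0.8],[0,0,0,-0.8],[0,0,0,-0.8],[0,0,0,-0.8]]

```text
time: 7.55
eef_pos: [0.581, 0.0656, 0.0241]
ee_rot: [-3.14, -0.088, -0.002]
force: [0.9, -0.6, 1.9]
width: 0.0135
finger_force: 39.8
```

send_rows:
  commands:
    - [[0,0,0,-0.8],[0,0,0,-0.8],[0,0,0,-0.65],[0,0,0,0],[0,0,0,0]]

```text
time: 7.97
eef_pos: [0.581, 0.0659, 0.0241]
ee_rot: [-3.117, -0.385, -0.002]
force: [1.8, 3.2, 3.5]
width: 0.0134
finger_force: 40.1
```

send_rows:
  commands:
    - [[0,0,0,0],[0,0,0,0],[0,0,0,0],[0,0,0,0],[0,0,0,0]]
  claw: 40

```text
time: 8.38
eef_pos: [0.5805, 0.0654, 0.0236]
ee_rot: [-3.118, -0.385, 0.0]
force: [-1.0, 0.3, 0.5]
width: 0.0403
finger_force: 0.0
```

send_rows:
  commands:
    - [[0,0,-0.5,0],[0,0,-0.8,0],[0,0,-0.8,0],[0,0,-0.8,0],[0,0,-0.8,0]]

```text
time: 8.8
eef_pos: [0.5806, 0.0654, 0.1182]
ee_rot: [3.118, 0.385, 0.001]
force: [0.0, -0.6, 0.2]
width: 0.04
finger_force: 0.0
```

send_rows:
  commands:
    - [[0,0,-0.8,0],[0,0,-0.8,0],[0,0,-0.5,0],[0,0,0,0],[0,0,0,0]]

```text
time: 9.22
eef_pos: [0.5807, 0.0654, 0.1693]
ee_rot: [3.118, 0.385, 0.002]
force: [0.1, -0.1, -0.9]
width: 0.0402
finger_force: 0.0
```

```bash
python3 - <<'E'
from h import *
s=arm.read_state();print(s["time"],s["eef_pos"],s["force"],np.abs(s["qd"]).max())
c=arm.camera("wrist")
cv2.imwrite("pics/w5.png",top(c,.076,.580,.065))
E
```

```text
9.2167 [0.58072689 0.06542327 0.16925157] [ 0.07331127 -0.11918201 -0.93410274] 0.030188363100800395
```

View pics/w5.png

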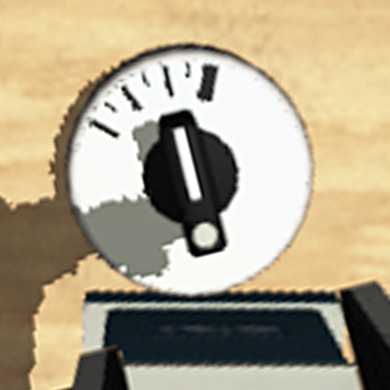

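The pointer, at (177,115), aims at the 20-minute mark at (168,80). The fingers are clear of the timer and the arm is still, so I hand the job in.

```bash
python3 -c "
from rig import arm
print(arm.job_done())"
```

```text
the job is handed in; nothing more can be done
None
```

The timer knob was turned past the top mark to about 1.37 rad, then back to the 20-minute mark and released; the speed-control knob wasn't touched, and I handed the job in at about 9 s, though no verdict came back.

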